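# Open the battery door of a cold-room temperature recorder by its concealed catch

## Robot

A 6-joint arm with a two-finger parallel gripper is mounted at the origin on the work surface. World frame = base frame: x ahead of the robot, y to its left, z up, the work surface at z = 0. Lengths are in mm, angles in rad, forces in N, time in s.
With the tool pointing down it reaches from about 300 to 875 mm from the base axis. Payload 4.2 kg.
Tool frame: the origin (TCP) lies midway between the tips of the shut fingers; the grasp point (between the pads) lies 19 mm behind it (robot.grasp_offset is the z of the grasp point in the tool frame, in mm); z points along the fingers, y is the line along which they close (so a half turn about z gives the same grasp; the last joint's range is limited). The gripper opens to 85 mm and grips with 20 to 120 N. Pads are 22 mm wide; open, the fingers measure 114 mm over their backs; the gripper's body (76 mm by 85 mm) begins 54 mm behind the grasp point. The pads swing forward as they close: fully open they stand 13 mm farther back than shut.
Start: joints at [1.189, 0.32, 1.565, -0, 1.257, -0.02], TCP at [203.529, 537.789, 231.338] pointing down, gripper open.
Joint ranges: [-3.11, 3.11], [-0.84, 2.01], [0.21, 2.61], [-1.34, 4.49], [0.05, 2.63], [-2.56, 2.56]. Speed limits (rad/s): [2.57, 2.57, 3.14, 3.14, 3.14, 3.14].

## Interface

Orientations are given as a rotation vector (axis times angle).
In Python, from plant import readout, read_camera, camera_model, robot, search_frame, place_of gives the robot as it stands.
- The arm moves only by the shell command python3 -m creep 'ROWS' [FORCE]. ROWS is JSON, a list of rows, each a list of 5 numbers: the shift along the world's x, y, z as a fraction of full scale, then the turn about the world's z as a fraction of full scale, then the closure, from -1 (fully open) to 1 (shut). In form: [[tx, ty, tz, twist, grip], ...]. A call has 1 to 12 rows; each row shifts and turns the commanded pose from where the row before left it; what a row does not reach is not made up. Full scale, the value 1, is 120 mm for a shift and pi rad for a turn. A row lasts 1/12 s, in which the tool goes at most 41.7 mm and 7.16 degrees, less where a joint would pass 70% of its speed; a pose out of reach is approached as far as the arm can. A call with a number of a shift or a turn outside -1 to 1 is refused whole. A call with a gripper value outside its range is refused whole. The fingers move at their own pace and stop on an object; FORCE is the grip in N (left out, the last holds). Time passes only in rows, so rows that do not move let the fingers close. It gives the time, the measured TCP pose, the force, the opening and the grip force at its end, in the units of the state.
- readout.get_obs(): the state, without advancing time (a new reading comes with each control period).
- read_camera(name): name is "scene" or "top" or "wrist"; returns (picture, depth): 480x640x3 uint8, red, green, blue; 480x640 float32, mm along the optical axis (not along the pixel's ray), 0 where there is no reading.
- camera_model(name): a dict with "fovy" (degrees; the focal length in pixels is half the picture's height over the tangent of half this angle, whatever the lens; pixels are square), "cx", "cy" (the principal point, pixels), "k1" (the pictures are not rectified: a ray, as slopes to the right and down, at radius r is drawn at 1 + k1 r^2 times it, then the intrinsics apply), "eye" and "orientation" of the camera in the world. Camera axes: x right, y up, looking along -z (the intrinsics and any distortion apply to the point x, -y, -z); pixel columns grow to the right and rows downward; lengths in mm; the calibration is good to about 2 mm. A picture is of the moment at which its call begins: read the wrist's pose just before it. camera_model takes no time and is no camera call; for the wrist camera it gives the pose at the moment of the call.
- robot.close_job(): hands the job in; it is judged then, once.
Trained networks look in the newest picture that a camera, given by its name, has taken for a name from the list of things; names that differ only in an ending like _2 or _b are one class to them, and where a whole thing is asked for, a point or a joint stands for the part that bears it (a point fixed in the world has none). Each returns a list of dicts, best first, with "conf" (0 to 1); they miss things now and then, are a little off and sometimes report something else, mostly with a low value. They report only what shows in the picture. A call takes as long as a camera call.
- search_frame(target, camera): "xy" ([column, row] in pixels, amid what is visible of it).
- place_of(target, camera): "xy" ([column, row] in pixels: a listed point, or the origin of a listed thing).
The state is a dict: "t": time; "joint_positions": joint angles; "dq": joint speeds; "joint_efforts": joint torques, N m; "position": TCP position; "ee_rot": TCP orientation; "contact_force": force on the tool from outside, world axes, zero at the start; "torque": the same for the moment, N m; "grip_width": finger opening in mm; "grip_force": force on a finger pad.
Only numpy, scipy, OpenCV 4.12 (cv2) and the standard library are available. Lean on these libraries where they do the work, as an engineer would, in place of code of your own. Each camera call takes 0.05 s, during which the arm holds its last target. There are 200 camera calls.

## Task

The batteries of the cold-room temperature recorder need changing: open its blue battery door. Its catch is hidden as one of the six identical grey tiles set in the white panel and the other five are dead plugs, so feel across the tiles with your fingertips, pressing each gently, until you find the one that gives; press that one all the way in so that the door springs open, then let the catch come back out and leave the door standing open. Only touch and press: do not lift, move or knock the cheese, the tin or the jar.

Things in the scene. Friction and masses are not known exactly. Their poses are not given: they have to be found in the camera images.
- recorder: White plastic temperature recorder screwed to the table, 170 (x) x 300 (y) x 70 mm high; origin at the centre of its underside, z up. A narrow display strip runs along the top's +x edge. The grey tiles fill the -y part of its flat top; the blue battery door covers x -62 to 62, y 51 to 129 mm, flush with the top.
- panel (a point): Centre of the six tiles, on the panel's surface (70 mm up); axes as the recorder's. Tile centres from here: x -29 or +29 mm, y -58, 0 or +58 mm. Each tile is a 46 mm grey square in a 48 mm hole, its top 2 mm below the panel. All look alike: five are dead plugs on stiff rubber (about 1 mm at 5 N, never over 3 mm), one (a different one each time) is the spring catch.
- catch (a joint): How far the catch tile is pushed in (m): 0 out, 0.007 fully in. It moves straight down, yields from about 2 N, meets its stop at about 5 N, springs back when released, and frees the battery door when 5 to 6 mm in. This value does not tell which tile it is.
- door (a joint): Opening angle of the blue battery door (rad): 0 shut and latched, about 0.9 fully open. Hinged along its edge at y = 130 mm of the recorder (z = 70 mm), its edge next to the tiles swings up. Its own light spring opens it in about a second once the catch is pressed in, and keeps it open; pushing on it shuts it again.
- cheese: Loose pale yellow block of cheese with a paper band, 66 x 170 x 60 mm high, 0.6 kg, lying beyond the recorder's +x side; origin at the centre of its underside. Leave alone.
- tin: Loose upright food tin with a green label, 70 mm across, 80 mm high, beyond the recorder's -y end; origin at the centre of its underside. Leave alone.
- jar: Loose amber glass jar with a red cap, 60 mm across, 75 mm high, beyond the recorder's +y end; origin at the centre of its underside. Leave alone.

How it is judged:
By the outcome, as a careful person would: the job done as asked, in the order asked, and still so for the second after the job is handed in, with the robot touching nothing.
It also fails if it takes over 58 s, if anything falls off the work surface, if the arm or the gripper's body presses on something with over 40 N, if the wrist force passes 120 N, or if a joint passes its speed limit or range.

## Working session

There is one attempt and no reset: what is moved stays moved. The work goes in short steps, Python scripts to look and compute and a shell command to move; the robot and the scene stay as the last step left them, time stands still between calls to the robot, and variables do not carry over. Pictures are saved under pics/ and viewed, at most 10 in all, crops included, and the job is handed in when it is done.

```bash
mkdir -p pics
cat > h.py <<'E'
import numpy as np, cv2
from plant import readout, read_camera, camera_model, robot, search_frame, place_of
from scipy.spatial.transform import Rotation as R
def rot(o):
    o=np.array(o,float)
    return o if o.shape==(3,3) else R.from_rotvec(o).as_matrix()
def ray(m,uv):
    f=240/np.tan(np.radians(m["fovy"])/2)
    d=(np.array(uv,float)-[m["cx"],m["cy"]])/f
    s=d.copy()
    for _ in range(20): s=d/(1+m["k1"]*(s@s))
    return rot(m["orientation"])@np.array([s[0],-s[1],-1])
def at_z(m,uv,z):
    d=ray(m,uv); e=np.array(m["eye"]); return e+d*(z-e[2])/d[2]
def at_depth(m,uv,dep): return np.array(m["eye"])+ray(m,uv)*dep[int(round(uv[1])),int(round(uv[0]))]
E
python3 - <<'E'
from h import *
print(readout.get_obs())
for c in ("top","scene"):
    im,d=read_camera(c); m=camera_model(c); print(c,m)
    cv2.imwrite(f"pics/{c}0.png",im[...,::-1]); np.save(f"{c}d.npy",d)
    for n,z in (("recorder",0),("panel",70),("door",0),("cheese",0),("tin",0),("jar",0)):
        for r in place_of(n,c)[:2]: print(n,r["conf"],r["xy"],at_z(m,r["xy"],z).round(1))
E
```

```text
{'t': 0.0, 'joint_positions': array([ 1.18900349e+00,  3.20310655e-01,  1.56573437e+00,  3.03418683e-05,
        1.25740336e+00, -2.00364715e-02]), 'dq': array([ 0.00106938, -0.00083315,  0.00070662, -0.00036712,  0.00023006,
        0.00054345]), 'joint_efforts': array([-2.23855073e-03, -4.15525711e+01, -2.34161872e+01, -2.88033107e-04,
        8.07111443e-03,  5.81684887e-07]), 'position': array([203.32511008, 537.31258652, 230.45001596]), 'ee_rot': array([-5.65094649e-01, -3.08994497e+00,  2.84692463e-03]), 'contact_force': array([-0.67721998,  0.25718608, -0.44980586]), 'torque': array([-0.00969929,  0.04913596, -0.01480592]), 'grip_force': 0.0, 'grip_width': 85.455583836965}
top {'fovy': 49.13360372888557, 'cx': 323.15301487314986, 'cy': 243.74738628894096, 'k1': -0.0350998728943737, 'eye': array([ 390.33123389,   25.01849948, 1222.35983119]), 'orientation': array([ 0.1450782 , -0.14261615, -1.56695221])}
recorder 0.63 [320.2, 266.8] [561.7  33.8   0. ]
recorder 0.53 [223.8, 240.0] [626.1 262.8   0. ]
panel 0.78 [345.0, 258.3] [570.9 -21.8  70. ]Traceback (most recent call last):
  File "<stdin>", line 7, in <module>
ValueError: it knows: cheese, jar, panel, recorder, tin
```

Run:
```python
from h import *
for c in ("top","scene"):
    im,d=read_camera(c); m=camera_model(c)
    cv2.imwrite(f"pics/{c}0.png",im[...,::-1]); np.save(f"{c}d.npy",d)
    for n,z in (("recorder",0),("panel",70),("cheese",0),("tin",0),("jar",0)):
        for r in place_of(n,c)[:2]: print(c,n,r["conf"],r["xy"],at_z(m,r["xy"],z).round(1))
```

```text
top recorder 0.76 [319.2, 264.5] [567.2  36.2   0. ]
top panel 0.88 [346.9, 260.3] [566.4 -25.9  70. ]
top cheese 0.95 [345.6, 183.8] [764.3 -27.6   0. ]
top tin 0.62 [423.7, 255.1] [ 589.3 -210.5    0. ]
top jar 0.76 [224.6, 240.7] [624.4 260.8   0. ]
scene recorder 0.78 [312.9, 284.9] [575.5  28.5   0. ]
scene panel 0.73 [286.9, 257.6] [568.1 -17.9  70. ]
scene cheese 0.83 [302.1, 362.8] [757.5 -22.2   0. ]
scene cheese 0.5 [287.2, 259.1] [486.5 -10.    0. ]
scene tin 0.73 [185.5, 305.6] [ 586.  -215.6    0. ]
scene jar 0.63 [434.1, 284.0] [620.7 262.1   0. ]
```

View pics/top0.png

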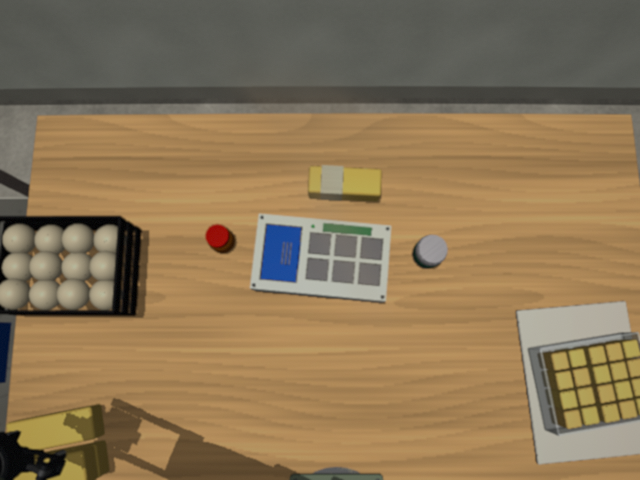

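View pics/scene0.png

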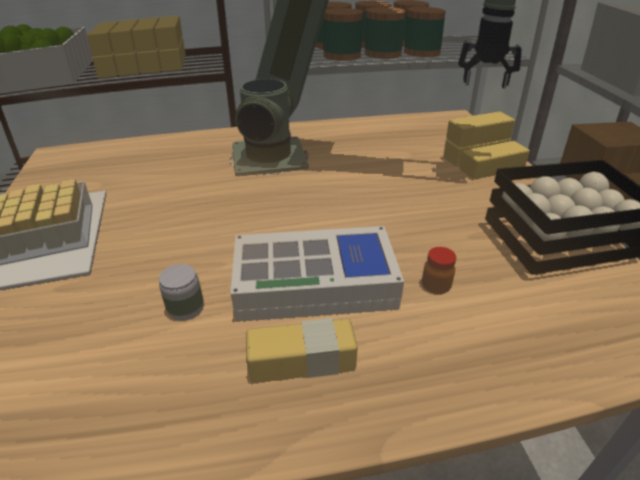

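The top view shows the recorder at about (320,257), with six grey tiles from (319,243) to (369,274) and the blue door at (281,253). The tin is at (431,250), the jar at (219,238) and the cheese at (345,183). The scene view agrees. Next I fit the tiles.

```bash
cat > fit.py <<'E'
from h import *
im=cv2.imread("pics/top0.png"); m=camera_model("top")
hsv=cv2.cvtColor(im,cv2.COLOR_BGR2HSV)
mask=((hsv[...,1]<60)&(hsv[...,2]<150)&(hsv[...,2]>60)).astype(np.uint8)
roi=np.zeros_like(mask); roi[228:292,300:386]=1
n,l,s,c=cv2.connectedComponentsWithStats(mask*roi,connectivity=4)
P=[]
for i in range(1,n):
    if s[i,4]>250: P.append(at_z(m,c[i],68)[:2]); print(s[i,4],c[i].round(1),P[-1].round(1))
P=np.array(P)
if len(P)==6:
    print("centre",P.mean(0)); 
    o=P[np.argsort(-P[:,1])]; ax=(o[:2].mean(0)-o[4:].mean(0)); print("yaw of +y",np.degrees(np.arctan2(-ax[0],ax[1])),np.linalg.norm(ax))
d=np.load("topd.npy")
for uv in ((332,258),(345,260),(281,253)): print(at_depth(m,uv,d))
E
python3 fit.py
```

```text
1015 [332.5 243.7] [604.2   5.9]
494 [371.  247.8] [594.8 -80.2]
494 [316.9 268.8] [547.6  40.8]
490 [343.  271.3] [542.1 -17.2]
495 [369.1 273.7] [536.6 -74.9]
[572.2598772    7.0534044   65.74679764]
[ 390.33123389   25.01849948 1222.35983119]
[582.93169375 120.56965254  70.20686797]
```

The tiles lie on a grid with yaw of about -5.4°. At -x they are (548,41), (542,-17) and (537,-75). At +x they are (605,35), (600,-23) and (595,-80). I'll go above the first one with fingers shut.

```bash
python3 -m creep '[[0.12,-0.172,0,0.0036,1],[0.12,-0.172,0,0.0036,1],[0.12,-0.172,0,0.0036,1],[0.12,-0.172,0,0.0036,1],[0.12,-0.172,0,0.0036,1],[0.12,-0.172,0,0.0036,1],[0.12,-0.172,0,0.0036,1],[0.12,-0.172,0,0.0036,1],[0.12,-0.172,0,0.0036,1],[0.12,-0.172,0,0.0036,1],[0.12,-0.172,0,0.0036,1],[0.12,-0.172,0,0.0036,1]]' 20
python3 -m creep '[[0.12,-0.172,0,0.0036,1],[0.12,-0.172,0,0.0036,1],[0.12,-0.172,0,0.0036,1],[0.12,-0.172,0,0.0036,1],[0.12,-0.172,0,0.0036,1],[0.12,-0.172,0,0.0036,1],[0.12,-0.172,0,0.0036,1],[0.12,-0.172,0,0.0036,1],[0.12,-0.172,0,0.0036,1],[0.12,-0.172,0,0.0036,1],[0.12,-0.172,0,0.0036,1],[0.12,-0.172,0,0.0036,1]]'
```

```text
t: 1.75
position: [376.9, 289.0, 231.5]
ee_rot: [0.353, 3.121, 0.001]
contact_force: [0.4, 0.3, 0.5]
grip_width: -0.1
grip_force: 0.0
t: 2.75
position: [549.7, 41.3, 231.4]
ee_rot: [0.141, 3.138, 0.0]
contact_force: [0.3, 0.4, -0.0]
grip_width: 0.0
grip_force: 0.0
```

```bash
python3 -m creep '[[-0.015,0,-0.2,0,1],[0,0,-0.2,0,1],[0,0,-0.2,0,1],[0,0,-0.2,0,1],[0,0,-0.2,0,1],[0,0,-0.1,0,1],[0,0,0,0,1],[0,0,0,0,1]]'
python3 - <<'E'
from h import *
m=camera_model("wrist"); im,d=read_camera("wrist"); cv2.imwrite("pics/w1.png",im[...,::-1]); np.save("w1.npy",d)
import pickle; pickle.dump(m,open("w1.pkl","wb")); print(m)
for uv in ((320,240),(160,240),(320,120),(480,240)): print(uv,at_depth(m,uv,d).round(1))
print(readout.get_obs()["position"])
E
```

```text
t: 3.42
position: [547.3, 42.4, 99.1]
ee_rot: [-0.142, -3.137, -0.0]
contact_force: [0.4, -0.3, -0.4]
grip_width: 0.1
grip_force: 0.0
{'fovy': 61.185407720545356, 'cx': 326.15270209794227, 'cy': 237.23862687793303, 'k1': -0.005029224454864432, 'eye': array([463.15225813,  49.0041863 , 241.81428724]), 'orientation': array([-0.26971233, -0.24572785,  1.46496827])}
(320, 240) [524.4  40.5  67. ]
(160, 240) [518.  -32.8  66. ]
(320, 120) [4.752e+02 4.430e+01 1.000e-01]
(480, 240) [529.8 112.1  70.3]
[547.99624807  42.48364042 100.05307475]
```

View pics/w1.png

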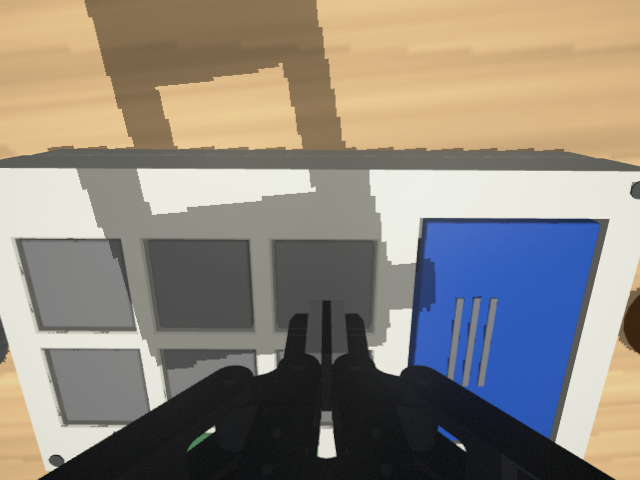

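The wrist view shows the first tile with corners at about (274,240), (376,240), (373,331) and (277,331). The next tile spans (147,240) to (254,329), and the fingertips at (325,302) hover over the first tile.

Run:
```python
from h import *
import pickle; m=pickle.load(open("w1.pkl","rb"))
for q in ([(274,239),(377,239),(373,331),(277,331)],[(146,239),(250,239),(254,329),(155,329)],[(17,239),(122,239),(134,331),(37,331)]):
    p=np.array([at_z(m,u,69)[:2] for u in q]); print(p.round(1).tolist(),p.mean(0).round(1))
```

```text
[[521.3, 20.0], [525.5, 66.3], [573.1, 61.9], [568.8, 15.1]] [547.2  40.8]
[[516.1, -37.6], [520.3, 9.2], [566.7, 4.1], [562.3, -44.2]] [541.3 -17.1]
[[510.7, -95.9], [515.1, -48.4], [562.5, -54.7], [558.2, -102.3]] [536.6 -75.3]
```

```bash
python3 -m creep '[[0,-0.012,-0.08,0,1],[0,0,-0.08,0,1],[0,0,-0.07,0,1],[0,0,-0.01,0,1],[0,0,-0.01,0,1],[0,0,0,0,1],[0,0,0,0,1]]'
for i in 1 ; do python3 -m creep '[[0,0,-0.006,0,1],[0,0,-0.006,0,1],[0,0,0,0,1],[0,0,0,0,1]]'; done
```

```text
t: 4.05
position: [547.6, 41.0, 69.5]
ee_rot: [0.142, 3.138, 0.0]
contact_force: [-0.2, 1.0, -0.0]
grip_width: 0.0
grip_force: 0.0
t: 4.38
position: [547.5, 41.0, 68.1]
ee_rot: [0.142, 3.138, 0.0]
contact_force: [-0.2, 0.5, 0.6]
grip_width: -0.2
grip_force: 0.1
```

```bash
python3 -m creep '[[0,0,-0.006,0,1],[0,0,0,0,1],[0,0,0,0,1]]'
python3 -m creep '[[0,0,-0.006,0,1],[0,0,0,0,1],[0,0,0,0,1]]'
```

```text
t: 4.63
position: [547.6, 41.0, 67.6]
ee_rot: [0.142, 3.138, 0.0]
contact_force: [-0.1, -0.0, 2.8]
grip_width: 0.1
grip_force: 1.5
t: 4.88
position: [547.6, 41.0, 67.0]
ee_rot: [0.142, 3.138, 0.0]
contact_force: [-1.1, 0.0, 5.6]
grip_width: 0.0
grip_force: 2.8
```

Tile 1 gives 5.6 N at about 1 mm, so it is dead. On to the next.

```bash
python3 -m creep '[[0,0,0.08,0,1],[-0.012,-0.12,0,0,1],[-0.012,-0.121,0,0,1],[-0.012,-0.121,0,0,1],[-0.012,-0.121,0,0,1],[0,0,-0.05,0,1],[0,0,-0.016,0,1],[0,0,-0.006,0,1],[0,0,-0.008,0,1],[0,0,0,0,1],[0,0,0,0,1]]'
```

```text
t: 5.8
position: [541.5, -16.5, 66.5]
ee_rot: [-0.141, -3.138, -0.0]
contact_force: [-1.2, -1.2, 2.7]
grip_width: 0.0
grip_force: 1.0
```

```bash
python3 -m creep '[[0,0,0.08,0,1],[-0.012,-0.12,0,0,1],[-0.012,-0.121,0,0,1],[-0.012,-0.121,0,0,1],[-0.012,-0.121,0,0,1],[0,0,-0.05,0,1],[0,0,-0.016,0,1],[0,0,-0.006,0,1],[0,0,-0.008,0,1],[0,0,0,0,1],[0,0,0,0,1]]'
```

```text
t: 6.72
position: [535.8, -74.7, 67.1]
ee_rot: [-0.14, -3.138, 0.001]
contact_force: [-2.3, -2.6, 5.2]
grip_width: 0.3
grip_force: 2.6
```

Tile 3 is dead (5.2 N). Tile 2 read only 2.7 N while deeper, so it is the candidate. I'll go back and press it further.

```bash
python3 -m creep '[[0,0,0.08,0,1],[0.012,0.12,0,0,1],[0.012,0.121,0,0,1],[0.012,0.121,0,0,1],[0.012,0.121,0,0,1],[0,0,-0.05,0,1],[0,0,-0.016,0,1],[0,0,-0.006,0,1],[0,0,-0.008,0,1],[0,0,-0.008,0,1],[0,0,0,0,1],[0,0,0,0,1]]'
```

```text
t: 7.72
position: [541.6, -17.3, 65.6]
ee_rot: [0.143, 3.138, 0.0]
contact_force: [-0.8, 2.2, 2.2]
grip_width: 0.2
grip_force: 1.2
```

It yields: 2.2 N at 2.4 mm in. I'll press it all the way.

```bash
python3 -m creep '[[0,0,-0.01,0,1],[0,0,-0.01,0,1],[0,0,-0.008,0,1],[0,0,-0.008,0,1],[0,0,0,0,1],[0,0,0,0,1],[0,0,0,0,1]]'
```

```text
t: 8.3
position: [541.6, -17.2, 61.3]
ee_rot: [0.142, 3.138, -0.0]
contact_force: [-0.7, 0.1, 5.4]
grip_width: 0.2
grip_force: 2.3
```

```bash
python3 -m creep '[[0,0,-0.006,0,1],[0,0,0,0,1],[0,0,0,0,1],[0,0,0,0,1],[0,0,0,0,1],[0,0,0,0,1],[0,0,0,0,1],[0,0,0,0,1],[0,0,0,0,1],[0,0,0,0,1],[0,0,0,0,1],[0,0,0,0,1]]'
python3 -m creep '[[0,0,0.03,0,1],[0,0,0.03,0,1],[0,0,0.1,0,1],[0,0,0.2,0,1],[0,0,0.2,0,1],[-0.1,-0.1,0.2,0,1],[-0.2,-0.1,0.2,0,1],[-0.2,-0.1,0.2,0,1],[-0.2,-0.1,0.1,0,1],[0,0,0,0,1],[0,0,0,0,1],[0,0,0,0,1]]'
python3 - <<'E'
from h import *
im,d=read_camera("scene"); im2,d2=read_camera("top")
cv2.imwrite("pics/f.png",np.hstack([cv2.resize(im[190:400,130:480],(400,240)),cv2.resize(im2[150:330,170:470],(400,240))])[...,::-1])
E
```

```text
t: 9.3
position: [541.7, -17.1, 61.0]
ee_rot: [0.142, 3.138, -0.0]
contact_force: [-1.9, 0.6, 7.4]
grip_width: 0.2
grip_force: 4.0
t: 10.3
position: [457.7, -64.8, 211.1]
ee_rot: [-0.142, -3.138, -0.001]
contact_force: [0.3, -0.5, -0.3]
grip_width: 0.0
grip_force: 0.0
```

View pics/f.png

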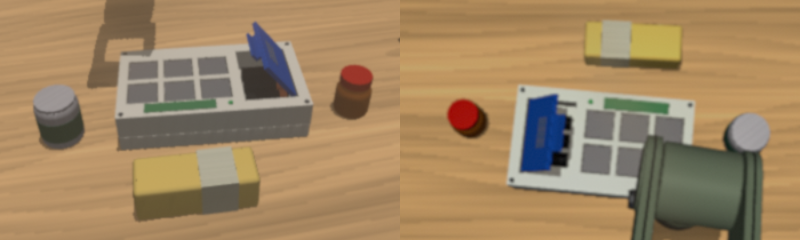

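The door stands open (crop pixel 270,60), and the cheese, tin and jar are where they were. The arm is clear of everything.

```bash
python3 -m creep '[[0,0,0,0,1],[0,0,0,0,1],[0,0,0,0,1],[0,0,0,0,1],[0,0,0,0,1],[0,0,0,0,1]]'; python3 -c "
from plant import robot; print(robot.close_job())"
```

```text
t: 10.9
position: [457.6, -64.9, 211.6]
ee_rot: [-0.142, -3.138, -0.0]
contact_force: [0.0, 0.6, -1.2]
grip_width: -0.1
grip_force: 0.0
the job is handed in; nothing more can be done
None
```

The battery door is open and the job is handed in at 10.9 s: the catch was the middle tile of the -x row, pressed fully in and released, and the cheese, tin and jar were not touched.

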